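# Clamp the circuit board evenly in its jig

### The job

Clamp down the circuit board in its jig by pressing the jig's four red caps in crisscross order, so that the board is not bent: first press each cap only about half-way down, going from one corner to the diagonally opposite one before the other two, then go round crisscross again and press each fully home. Leave the empty jig alone.

Things in the scene. Friction and masses are not known exactly. Their poses are not given: they have to be found in the camera images.
- stud1_top (a point): Centre of the top face of red cap 1 of the jig that holds the green circuit board; moves with the cap, z is up. Flat round cap 24 mm across on an upright stem. Top face 74 mm above the worktop when raised (as at the start), 62 mm half-way, 50 mm fully home on a firm stop. Slides straight down against about 5 N of friction and stays where it is left. Diagonally opposite cap 3.
- stud2_top (a point): Centre of the top face of red cap 2 of the jig that holds the green circuit board; moves with the cap, z is up. Size, heights and travel as cap 1. The caps stand at the corners of a 92 x 76 mm rectangle, numbered round it. Diagonally opposite cap 4.
- stud3_top (a point): Centre of the top face of red cap 3 of the jig that holds the green circuit board; moves with the cap, z is up. Size, heights and travel as cap 1. A black ring on each steel stem meets the collar below at half-way. Diagonally opposite cap 1.
- stud4_top (a point): Centre of the top face of red cap 4 of the jig that holds the green circuit board; moves with the cap, z is up. Size, heights and travel as cap 1. Diagonally opposite cap 2.
- spare_jig: The same sort of jig, empty, with no circuit board: dark base plate 114 x 106 x 10 mm with four raised red caps, 74 mm high. Origin at the centre of its underside. Not to be pressed. Beside the jigs, fixed: a magnifier lamp on the right, head over x 0.12 to 0.4, y -0.56 to -0.27, arm from there to its base at x 0.8, y -0.15, all below 0.35 m: pass over it.

How it is judged:
By the outcome, as a careful person would: the job done as asked, in the order asked, and still so for the second after the job is handed in, with the robot touching nothing.
It also fails if it takes over 72 s, if anything falls off the work surface, if the arm or the gripper's body presses on something with over 40 N, if the wrist force passes 120 N, or if a joint passes its speed limit or range.

### The arm

A 6-joint arm with a two-finger parallel gripper is mounted at the origin on a cart in front of the work surface, level with it; the furniture and walls round the work are solid. World frame = base frame: x ahead of the robot, y to its left, z up, the work surface at z = 0. Lengths are in mm, angles in rad, forces in N, time in s.
With the tool pointing down it reaches from about 150 to 775 mm from the base axis. Payload 6.1 kg.
Tool frame: the origin (TCP) lies midway between the tips of the shut fingers; the grasp point (between the pads) lies behind it (manip.hold_point_z is the z of the grasp point in the tool frame, in mm); z points along the fingers, x is the direction in which the jaws open and shut, and the axes are right-handed (so a half turn about z gives the same grasp; the last joint's range is limited). The gripper opens to 85 mm and grips with 20 to 120 N. Pads are 22 mm wide; open, the fingers measure 114 mm over their backs; the gripper's body (76 mm by 85 mm) begins 54 mm behind the grasp point. The pads swing forward as they close: fully open they stand 13 mm farther back than shut.
Start: joints at [0, 0.126, -0.04, 1.405, 0, 1.571], TCP at [524.984, -0, 231.295] pointing down, gripper open.
Joint ranges: [-2.72, 2.72], [-0.95, 1.95], [-1.27, 1.35], [-1.78, 2.02], [-1.46, 1.47], [-3.14, 3.14]. Speed limits (rad/s): [2.39, 2.39, 3.01, 3.14, 3.14, 3.14].

### API

Orientations are given as [roll, pitch, yaw] about the fixed x, y, z axes, in that order (R = Rz(yaw) Ry(pitch) Rx(roll)).
In Python, from rig import manip, eoat, imaging gives the robot as it stands. The module is installed in compiled form; this text tells all that it offers. Calls block until the motion is done:
- manip.move_pose(position, orientation): joint-space move of the TCP to a pose.
- manip.move_linear(position, ori=None, max_speed=150, f_stop=None): straight line of the TCP; ori=None keeps the orientation; max_speed is the mean speed in mm/s. With f_stop (N) it stops when the force on the tool has changed by that much, and returns True; else False.
- manip.goto_joints(angles): joint-space move.
- eoat.set_gripper(opening, grip_force=None): finger opening in mm; grip_force is the grip in N (None keeps the last); returns when the fingers have stopped.
- manip.sleep(seconds).
- manip.solve_ik(position, orientation): joint angles nearest the present ones, or None.
- manip.observe(): the state.
- imaging.camera(name): name is "scene" or "side" or "wrist"; returns a dict with "pixels" (420x560x3 uint8, blue, green, red), "range_z" (420x560 float32, mm along the optical axis (not along the pixel's ray), 0 where there is no reading), "K" (3x3 intrinsics, pixels), "eye" and "attitude" of the camera in the world; the wrist camera has in their place "hand_eye" (4x4, takes a point from camera to tool coordinates, whose origin is the TCP and whose axes are the tool frame's). Camera axes: x right, y up, looking along -z (the intrinsics and any distortion apply to the point x, -y, -z); pixel columns grow to the right and rows downward; lengths in mm; the calibration is good to about 2 mm. The wrist camera is an equidistant fisheye: a pixel r from the principal point sees the ray r / f radians off the axis. A picture is of the moment at which its call begins: read the wrist's pose just before it.
A pose or a line that the arm cannot do raises manip.Unreachable and nothing moves.
- manip.finish_job(): hands the job in, once; it reports no verdict.
The state is a dict: "t": time; "q": joint angles; "joint_vel": joint speeds; "joint_efforts": joint torques, N m; "eef_pos": TCP position; "ee_rot": TCP orientation; "wrist_force": force on the tool from outside, world axes, zero at the start; "torque": the same for the moment, N m; "opening": finger opening in mm.
Only numpy, scipy, OpenCV 4.12 (cv2) and the standard library are available. Lean on these libraries where they do the work, as an engineer would, in place of code of your own. Each camera call takes 0.05 s, during which the arm holds its last target.

## Working session

There is one attempt and no reset: what is moved stays moved. The work goes in short steps, each a Python script; the robot and the scene stay as the last script left them, time stands still between calls to the robot, and variables do not carry over. Pictures are saved under pics/ and viewed, and the job is handed in when it is done.

```bash
mkdir -p pics
python3 - <<'E'
from rig import manip, eoat, imaging
import cv2,numpy as np
for n in ["scene","side","wrist"]:
    c=imaging.camera(n); cv2.imwrite(f"pics/{n}0.png",c["pixels"])
    np.savez(f"{n}0.npz",**{k:v for k,v in c.items()})
    print(n,{k:(np.round(v,3).tolist() if not k in("pixels","range_z") else v.shape) for k,v in c.items()})
s=manip.observe();print(s["t"],s["eef_pos"],s["ee_rot"],s["opening"],s["wrist_force"],manip.hold_point_z)
E
```

```text
scene {'pixels': (420, 560, 3), 'range_z': (420, 560), 'K': [[431.391, 0.0, 279.533], [0.0, 431.391, 218.372], [0.0, 0.0, 1.0]], 'eye': [138.504, 315.273, 748.079], 'attitude': [0.707, 0.017, -2.233]}
side {'pixels': (420, 560, 3), 'range_z': (420, 560), 'K': [[513.092, 0.0, 280.16], [0.0, 513.092, 204.478], [0.0, 0.0, 1.0]], 'eye': [340.048, 652.291, 543.536], 'attitude': [1.003, -0.012, -2.838]}
wrist {'pixels': (420, 560, 3), 'range_z': (420, 560), 'K': [[325.192, 0.0, 287.861], [0.0, 325.192, 207.346], [0.0, 0.0, 1.0]], 'hand_eye': [[1.0, -0.001, -0.001, -0.395], [-0.001, -0.964, -0.267, -69.054], [-0.001, 0.267, -0.964, -142.561], [0.0, 0.0, 0.0, 1.0]]}
0.15 [ 5.24686598e+02 -1.03548920e-02  2.30710636e+02] [ 3.14159215e+00  1.20922767e-03 -2.32731571e-05] 85.4380142890047 [-0.09290314 -0.99703167  0.01039627] -18.700000000000003
```

View pics/scene0.png

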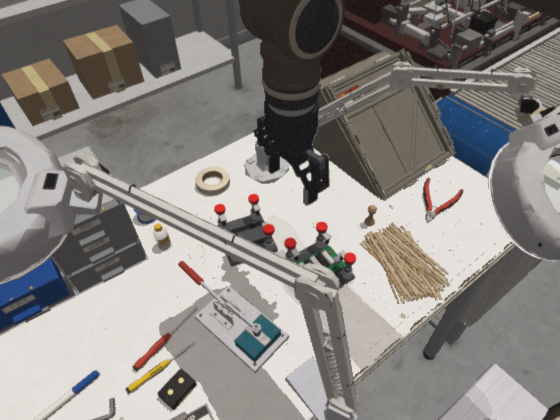

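View pics/side0.png

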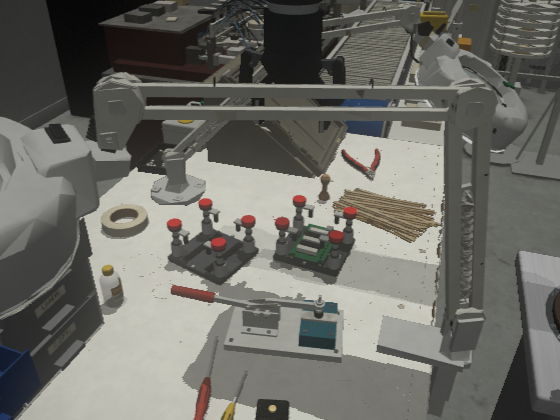

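View pics/wrist0.png

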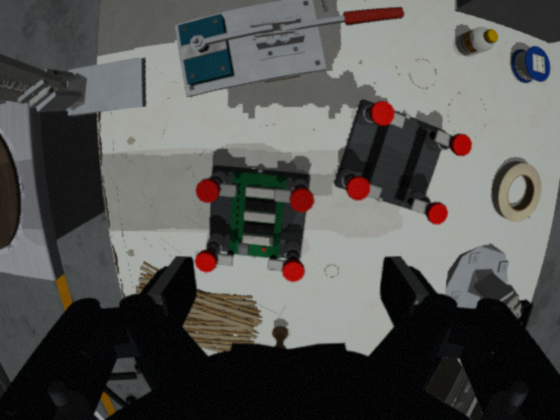

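The scene image shows raised red caps on two jigs, with the green board in the right-hand jig, about (290–350, 225–260). In the wrist image its caps are at (207,190), (301,199), (292,270) and (205,261). The empty jig is to the right of it in that view. Next I'll locate the caps and check for overhead obstacles.

```bash
cat > h.py <<'E'
import cv2,numpy as np
from scipy.spatial.transform import Rotation as R
def wrist_rays(c,uv,pos,rot):
    K=c["K"];H=c["hand_eye"];uv=np.atleast_2d(uv).astype(float)
    d=(uv-[K[0,2],K[1,2]])/K[0,0];th=np.linalg.norm(d,axis=1)+1e-9
    v=np.c_[d[:,0]/th*np.sin(th),-d[:,1]/th*np.sin(th),-np.cos(th)]
    M=R.from_euler("xyz",rot).as_matrix()
    return M@H[:3,3]+pos,(M@H[:3,:3]@v.T).T
def rays(c,uv):
    K=c["K"];uv=np.atleast_2d(uv).astype(float)
    v=np.c_[(uv[:,0]-K[0,2])/K[0,0],-(uv[:,1]-K[1,2])/K[1,1],-np.ones(len(uv))]
    return np.array(c["eye"]),(R.from_euler("xyz",c["attitude"]).as_matrix()@v.T).T
def blobs(im,lo=60):
    h=cv2.cvtColor(im,cv2.COLOR_BGR2HSV)
    m=(((h[...,0]<6)|(h[...,0]>174))&(h[...,1]>200)&(h[...,2]>120)).astype(np.uint8)
    n,l,s,ce=cv2.connectedComponentsWithStats(m)
    return [(ce[i],s[i]) for i in range(1,n) if s[i,4]>lo]
def plane(o,d,z): return o+d*((z-o[2])/d[:,2])[:,None]
E
python3 - <<'E'
from h import *
P=[524.687,0,230.71];E=[3.14159,.0012,0]
for n in ["wrist","scene","side"]:
    c=dict(np.load(n+"0.npz"))
    for b,s in blobs(c["pixels"]):
        o,d=wrist_rays(c,b,P,E) if n=="wrist" else rays(c,b)
        i,j=int(b[1]),int(b[0]);r=c["range_z"][i,j]
        print(n,b.round(1),s[2:],plane(o,d,74).round(1)[0], r)
    if n!="wrist":
        v,u=np.mgrid[0:420,0:560];r=c["range_z"].ravel()
        o,d=rays(c,np.c_[u.ravel(),v.ravel()]);p=o+d*r[:,None]
        p=p[(r>0)&(p[:,2]>90)&(p[:,2]<700)&(abs(p[:,1])<450)&(p[:,0]>100)&(p[:,0]<900)]
        # occupancy grid 50mm max height
        g={}
        for q in p: 
            k=(int(q[0]//50*50),int(q[1]//50*50)); g.setdefault(k,[]).append(q[2])
        print({k:(len(z),int(min(z)),int(max(z))) for k,z in sorted(g.items()) if len(z)>15})
E
```

```text
wrist [382.3 112.9] [ 22  23 395] [612.4  77.8  74. ] 284.8466
wrist [461.8 144.6] [ 17  20 275] [700.3  52.3  74. ] 292.77173
wrist [358.  187.9] [ 21  21 359] [591.3   5.6  74. ] 305.0119
wrist [206.5 191.4] [ 20  20 315] [445.9   2.2  74. ] 306.71774
wrist [301.5 200.5] [ 22  20 338] [537.3  -7.   74. ] 309.23615
wrist [437.5 213.4] [ 18  19 271] [679.1 -20.1  74. ] 311.40048
wrist [205.2 261.7] [ 20  18 270] [438.8 -72.2  74. ] 327.82135
wrist [292.9 271.2] [ 21  18 293] [529.6 -81.5  74. ] 328.7089
scene [349.6 257.6] [10  9 68] [439.  -73.4  74. ] 821.11115
{(150, -350): (99, 99, 168), (200, -400): (66, 181, 198), (200, -350): (788, 97, 215), (200, -300): (727, 118, 206), (200, 0): (306, 624, 643), (200, 100): (245, 90, 172), (250, -450): (111, 216, 230), (250, -400): (522, 192, 250), (250, -350): (796, 206, 247), (250, -300): (1246, 123, 226), (250, 0): (232, 624, 638), (250, 100): (2991, 90, 382), (250, 150): (354, 341, 383), (300, -450): (510, 223, 314), (300, -400): (1015, 222, 290), (300, -350): (1248, 174, 257), (300, -300): (315, 155, 223), (300, 100): (598, 230, 385), (
[... 3206 characters left out ...]
, 146), (650, -400): (110, 110, 136), (650, -300): (196, 90, 245), (650, -250): (268, 172, 245), (650, 250): (94, 340, 351), (650, 300): (1864, 324, 355), (650, 350): (934, 90, 338), (650, 400): (512, 90, 126), (700, -450): (39, 157, 179), (700, -400): (21, 187, 206), (700, -350): (97, 178, 206), (700, -300): (299, 90, 207), (700, -250): (76, 139, 189), (700, -200): (359, 103, 185), (700, 200): (783, 90, 189), (700, 250): (841, 90, 349), (700, 300): (1204, 90, 350), (700, 350): (810, 90, 150), (750, -450): (75, 183, 185), (750, -400): (75, 156, 195), (750, -350): (103, 181, 203), (750, -300): (197, 90, 201), (750, -200): (368, 90, 146), (750, -150): (122, 90, 112), (800, -150): (56, 90, 97)}
```

```bash
cat >> h.py <<'E'
C={"A":(445.9,2.2),"B":(537.3,-7.0),"C":(529.6,-81.5),"D":(438.8,-72.2)}
E
python3 - <<'E'
from rig import manip, eoat, imaging
from h import *
eoat.set_gripper(0)
x,y=C["A"]
best=None
for yaw in(-1.571-.1,1.571-.1):
    q=manip.solve_ik([x,y,110],[np.pi,0,yaw]); print(yaw,None if q is None else np.round(q,2))
    if q is not None and (best is None or abs(q[5])<best[0]): best=(abs(q[5]),yaw)
yaw=best[1]; open("yaw","w").write(str(yaw))
manip.move_pose([x,y,110],[np.pi,0,yaw])
manip.move_linear([x,y,80])
f0=manip.observe()["wrist_force"]
r=manip.move_linear([x,y,62],max_speed=25,f_stop=40)
s=manip.observe();print(r,s["t"],s["eef_pos"],s["wrist_force"]-f0)
for n in("side","wrist"):
    c=imaging.camera(n);cv2.imwrite(f"pics/{n}1.png",c["pixels"])
E
```

```text
-1.671 [ 0.    0.01 -0.44  1.13  0.   -3.04]
1.4709999999999999 [ 0.    0.01 -0.44  1.13  0.    0.1 ]
False 3.45 [446.2502074    2.18874518  62.11942154] [3.08758301 0.37795899 1.76028992]
```

```bash
cd pics; python3 -c "
import cv2;a=cv2.imread('side1.png')[170:290,150:390];cv2.imwrite('side1c.png',cv2.resize(a,None,fx=3.2,fy=3.2))"
```

```text
(no output)
```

View pics/side1c.png

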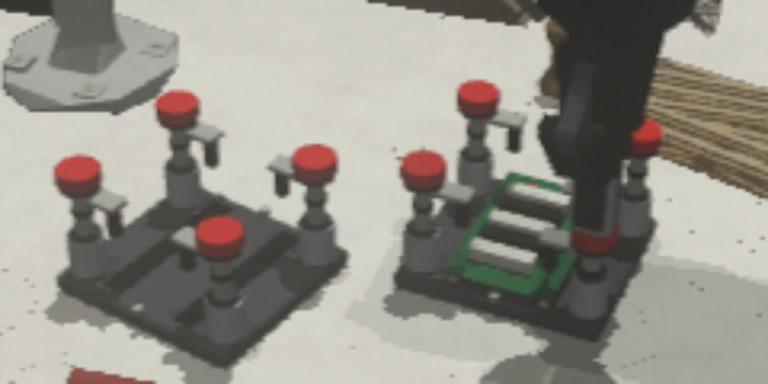

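View pics/wrist1.png

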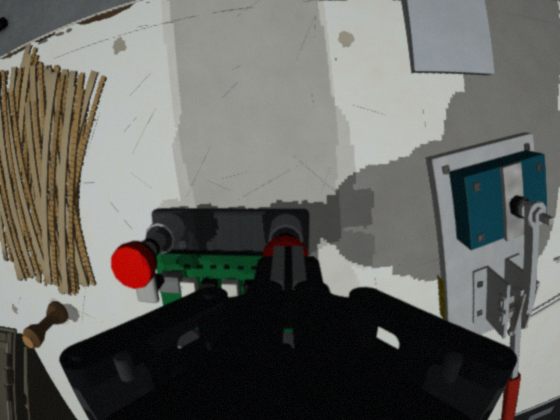

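The side crop shows the finger tip centred on cap A, at about (595,240), with the cap down and its ring at the collar. The neighbouring caps are clear. I'll carry on with C, B and D.

Run:
```python
from rig import manip, eoat, imaging
from h import *
x,y=C["A"]; manip.move_linear([x,y,100])
for k in "CBD":
    x,y=C[k]
    manip.move_linear([x,y,100]); manip.move_linear([x,y,80])
    r=manip.move_linear([x,y,62],max_speed=25,f_stop=40)
    s=manip.observe();print(k,r,s["t"],s["eef_pos"].round(1),s["wrist_force"].round(1))
    manip.move_linear([x,y,100])
manip.move_linear([440,-40,260],max_speed=250)
s=manip.observe()
for n in("wrist","side","scene"):
    c=imaging.camera(n);cv2.imwrite(f"pics/{n}2.png",c["pixels"])
    for b,st in blobs(c["pixels"],30):
        o,d=wrist_rays(c,b,s["eef_pos"],s["ee_rot"]) if n=="wrist" else rays(c,b)
        print(n,b.round(1),st[2:],plane(o,d,62).round(1)[0],plane(o,d,74).round(1)[0])
a=cv2.imread('pics/side2.png')[170:290,150:390];cv2.imwrite('pics/side2c.png',cv2.resize(a,None,fx=3.2,fy=3.2))
```

```text
C False 6.0417 [529.9 -81.5  62.1] [2.1 0.9 2.1]
B False 8.2417 [537.6  -7.   62.1] [ 2.2 -0.4  2.7]
D False 10.725 [439.1 -72.3  62.1] [2.4 0.6 2.7]
wrist [255.3 185.6] [ 18  20 279] [437.6 -73.   62. ] [435.3 -71.6  74. ]
wrist [326.3 192.8] [17  5 59] [452.9   1.8  62. ] [450.1   0.6  74. ]
wrist [ 55.5 201.9] [ 40  10 133] [ 427.7 -341.7   62. ] [ 425.7 -330.7   74. ]
wrist [ 69.5 228.3] [ 24  44 117] [ 465.  -327.8   62. ] [ 461.7 -317.4   74. ]
wrist [517.2 224.3] [36 18 74] [518.5 260.6  62. ] [513.3 250.3  74. ]
wrist [253.6 262.1] [12 15 99] [526.  -86.5  62. ] [520.6 -84.6  74. ]
wrist [325.1 263.4] [ 15  17 180] [535.9  -4.8  62. ] [530.1  -5.8  74. ]
scene [253.4 198. ] [ 8  7 46] [690.1 -27.6  62. ] [680.4 -21.6  74. ]
scene [219.3 208. ] [ 9  7 48] [712.1  46.5  62. ] [702.1  51.2  74. ]
scene [268.1 228.5] [ 9  8 56] [601.4  -0.9  62. ] [593.3   4.6  74. ]
scene [321. 230.] [ 9  7 55] [530.5 -82.8  62. ] [523.7 -75.8  74. ]
scene [289.9 246.1] [ 9  8 55] [538.2  -7.7  62. ] [531.2  -2.   74. ]
scene [349.1 261.1] [10  9 54] [439.1 -73.8  62. ] [433.8 -67.   74. ]
```

View pics/side2c.png

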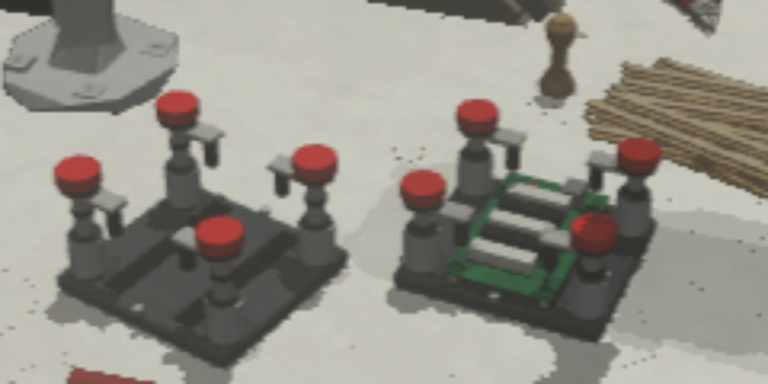

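All four board caps now sit half-way, with their rings on the collars. The scene-camera positions on the 62 mm plane match, and the empty jig is still raised. Now the full press.

Run:
```python
from rig import manip, eoat, imaging
from h import *
x,y=C["A"];manip.move_linear([x,y,100],max_speed=250)
for k in "ACBD":
    x,y=C[k]
    manip.move_linear([x,y,100]); manip.move_linear([x,y,68])
    r=manip.move_linear([x,y,48],max_speed=25,f_stop=25)
    s=manip.observe();print(k,r,s["t"],s["eef_pos"].round(1),s["wrist_force"].round(1))
    manip.move_linear([x,y,100])
manip.move_linear([440,-40,260],max_speed=250)
s=manip.observe();print(s["t"])
for n in("wrist","side","scene"):
    c=imaging.camera(n);cv2.imwrite(f"pics/{n}3.png",c["pixels"])
    for b,st in blobs(c["pixels"],30):
        o,d=wrist_rays(c,b,s["eef_pos"],s["ee_rot"]) if n=="wrist" else rays(c,b)
        print(n,b.round(1),st[2:],plane(o,d,50).round(1)[0],plane(o,d,74).round(1)[0])
a=cv2.imread('pics/side3.png')[170:290,150:390];cv2.imwrite('pics/side3c.png',cv2.resize(a,None,fx=3.2,fy=3.2))
```

```text
A False 14.45 [446.7   2.2  49.9] [-4.  -0.5 17.2]
C False 17.2083 [530.4 -81.6  49.9] [-4.1  1.5 15. ]
B False 19.675 [538.1  -7.1  49.9] [-3.2 -0.1 14.9]
D False 22.425 [439.7 -72.3  49.9] [-4.2  0.6 18.1]
23.725
wrist [256.3 183.4] [ 18  18 263] [437.6 -73.1  50. ] [433.1 -70.3  74. ]
wrist [321.5 186.3] [ 19  16 114] [448.   -1.8  50. ] [442.8  -3.9  74. ]
wrist [ 55.2 202. ] [ 39   9 130] [ 429.7 -353.1   50. ] [ 425.7 -331.2   74. ]
wrist [ 69.7 228. ] [ 23  43 118] [ 467.9 -337.8   50. ] [ 461.3 -316.9   74. ]
wrist [517.1 224.3] [36 17 76] [523.8 270.8  50. ] [513.4 250.1  74. ]
wrist [255.8 257.3] [ 15  15 116] [525.5 -84.9  50. ] [515.  -81.3  74. ]
wrist [323.4 258.7] [ 16  16 175] [535.4  -5.4  50. ] [524.2  -7.3  74. ]
scene [253.3 197.9] [ 8  7 44] [700.1 -33.6  50. ] [680.8 -21.6  74. ]
scene [219.3 208. ] [ 9  7 49] [722.1  41.9  50. ] [702.   51.3  74. ]
scene [268.1 228.5] [ 9  8 56] [609.4  -6.4  50. ] [593.2   4.6  74. ]
scene [320.7 233.8] [ 9  8 52] [530.2 -82.7  50. ] [516.8 -69.   74. ]
scene [289.8 249.8] [ 9  8 57] [538.2  -7.4  50. ] [524.5   3.7  74. ]
scene [348.  264.4] [10  8 54] [440.2 -73.6  50. ] [429.8 -60.2  74. ]
```

View pics/side3c.png

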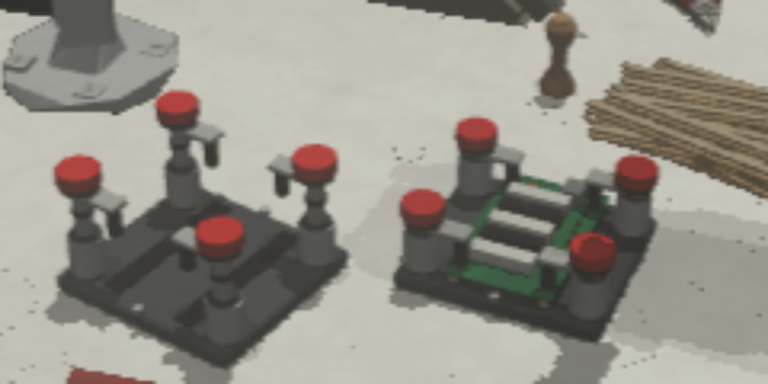

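All four caps are fully down on their stops (the tip stopped at 49.9 mm with a 15–18 N reaction, against about 2 N before). The empty jig is unchanged and the arm is clear, so I'm handing in.

```bash
python3 -c "
from rig import manip
manip.finish_job()"
```

```text
the job is handed in; nothing more can be done
```

I clamped the circuit board by pressing its four red caps in crisscross order with the shut finger tips, and handed the job in. The presses and my last pictures took about 24 s of the 72 s allowed.

- **Order:** I went from one corner to its diagonal opposite, then the other two. I pressed each cap half-way first (tip at 62.1 mm), then repeated the same order to press each fully home.
- **Full press:** The tip stopped at 49.9 mm on every cap, with 15–18 N on the wrist, which fits the firm stop at 50 mm.
- **Last checks:** The side picture shows all four caps seated on their collars. In the scene camera, three of them match the 50 mm height to within about 2 mm, and the fourth, the first one I pressed (nearest the robot, on its left), was not picked out there. The empty jig's caps are still raised, and the arm was well clear.
- **Weaker readings:** After each pass, some wrist-camera positions were up to about 7 mm off; I put these down to the gripper partly hiding or shading the caps and did not rely on them.

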